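# Calibrate the bench scale

### The job

Calibrate the bench scale: stand the larger of the two steel weights upright in the middle of the scale's pan and let go of it. Then take the stylus from its wooden rest and with its nose press the left one of the two recessed buttons (left as the robot sees the scale's front) fully home for about a second. Let the button spring back and lay the stylus back in both notches of its rest; leave the right button, the smaller weight and the other things alone.

Things in the scene. Friction and masses are not known exactly. Their poses are not given: they have to be found in the camera images.
- scale: Grey bench scale, fixed, 150 deep (x) x 190 wide (y) x 90 mm high to the top of its pan. Origin: centre of its underside. Its -x points out of the upright front panel, roughly to the robot (turned up to 15 degrees); +y is left as the robot sees it. Panel: 75 mm in front of the origin, 12 to 76 mm above the bench; a dark display 3 mm proud in its middle, a round recessed button on either side.
- pan_centre (a point): Centre of the flat upper face of the pan, 90 mm above the bench; the pan is a disc 120 mm across without a rim.
- left_mouth (a point): Centre of the mouth of the left recess, in the plane of the front panel, 44 mm above the bench, 60 mm to the left (+y of the scale) of its middle. The recess is a straight round hole, 14 mm across, level along the scale's +x; the black button's face lies 8 mm inside it. Axes as the scale's.
- right_mouth (a point): The same for the right button, 60 mm to the right (-y) of the middle: not to be pressed.
- left_button (a joint): Travel of the left button into the scale, m: 0 released, 0.004 at its stop. Spring: moves from 1 N, fully home at 3 N; it springs back by itself.
- right_button (a joint): The same for the right button.
- stylus: Plain aluminium stylus, 200 mm long, 50 g (+-40 %): round handle 12 mm in diameter over 162 mm, 8 mm taper, round-ended nose 6 mm in diameter and 30 mm long. Origin: on its axis, at mid length; x runs along it to the nose; it may be rolled about x. At the start it lies level in its rest, nose away from the robot, axis 45 mm above the bench.
- stylus_tip (a point): The end of the stylus's nose, 100 mm from its origin along its x.
- rest: Wooden stylus rest, fixed, turned up to 23 degrees: foot 110 x 50 x 12 mm with two upright V notches (45 degree flanks, 10 mm thick, 42 mm wide and 58 mm above the bench at the top), 84 mm apart along its x; between them 74 mm is free for the fingers above the foot. Origin: centre of its underside; z up.
- rest_axis (a point): Where the middle of the stylus's axis lies when it rests in both notches: 45 mm above the bench, midway between the notches. Axes as the rest's.
- big_weight: Larger steel weight, 500 g, standing on the bench: cylinder 40 mm in diameter and 42 mm high with a small knob (18 mm across) on top, 58 mm high in all. Origin: centre of its underside; z up.
- small_weight: Smaller steel weight, 200 g: cylinder 29 mm in diameter and 32 mm high with a knob, 46 mm high in all. Origin: centre of its underside. To be left alone. The two weights may have changed places.
- sanding_block: Loose bystander: brown cork sanding block 66 x 110 x 32 mm, near the scale's right side. Origin: centre of its underside.
- tape_measure: Loose bystander: tape measure 37 x 88 x 62 mm, behind the weights. Origin: centre of its underside.
- offcut_3: Loose bystander: flat wooden offcut 60 x 100 x 19 mm, on the bench between the robot and the scale. Origin: centre of its underside.
- screwdriver: Loose bystander: screwdriver with a red handle, 27 x 223 x 30 mm, near the front edge of the bench. Origin: centre of its underside.
Not all that is in view belongs to the job. Leave any blue, orange or red look-alike of the big_weight alone.

How it is judged (in metres and radians):
On the way, in this order (a step that is already met when the one before it is completed fails the run):
1. the larger weight stands upright on the middle of the pan (within 30 mm of its centre), let go of (horizontal distance between big_weight and pan_centre below 0.03 m and z of big_weight in the frame of pan_centre between -0.004 and 0.006 m and angle between big_weight's own z axis and vertical below 0.1 rad and contact force between big_weight and the fingers below 0.1 N and linear speed of big_weight below 0.02 m/s), for 0.2 s.
2. with the weight on the pan, the nose of the stylus holds the left button at least 3 mm down for 0.5 s (horizontal distance between big_weight and pan_centre below 0.03 m and z of big_weight in the frame of pan_centre between -0.004 and 0.006 m and angle between big_weight's own z axis and vertical below 0.1 rad and value of joint left_button above 0.003 m and contact force between stylus and left_button above 0.5 N and distance between stylus_tip and left_mouth below 0.02 m), for 0.5 s.
At the end, for the whole second after the job is handed in: The larger weight stands upright (0.1 rad) on the pan within 30 mm of its centre; the left button is sprung back (under 1 mm); the stylus lies still in both notches: its middle within 20 mm level and 6 mm in height of its resting point, its axis within 0.12 rad of the rest's (horizontal distance between big_weight and pan_centre below 0.03 m and z of big_weight in the frame of pan_centre between -0.004 and 0.006 m and angle between big_weight's own z axis and vertical below 0.1 rad and linear speed of each of big_weight, stylus below 0.02 m/s and value of joint left_button below 0.001 m and horizontal distance between stylus and rest_axis below 0.02 m and z of stylus in the frame of rest_axis between -0.006 and 0.006 m and angle between the x axis of stylus and the x axis of rest, either way round below 0.12 rad); the robot touches nothing.
It fails at once if the right button is pressed (more than 1.5 mm) (value of joint right_button above 0.0015 m).
It fails at once if the smaller weight is moved more than 30 mm (distance of small_weight from where it was at the start of the episode above 0.03 m).
It fails at once if a loose bystander (sanding block, tape measure, flat offcut, screwdriver) is moved more than 30 mm (distance of any of sanding_block, tape_measure, offcut_3, screwdriver from where it was at the start of the episode above 0.03 m).
It also fails if it takes over 64 s, if anything falls off the work surface, if the arm or the gripper's body presses on something with over 40 N, if the wrist force passes 120 N, or if a joint passes its speed limit or range.

### The arm

A 6-joint arm with a two-finger parallel gripper is mounted at the origin on a cart in front of the work surface, level with it; the furniture and walls round the work are solid. World frame = base frame: x ahead of the robot, y to its left, z up, the work surface at z = 0. Lengths are in m, angles in degrees, forces in N, time in s.
With the tool pointing down it reaches from about 0.325 to 0.85 m from the base axis. Payload 15.5 kg.
Tool frame: the origin (TCP) lies midway between the tips of the shut fingers; the grasp point (between the pads) lies 19 mm behind it; z points along the fingers, y is the line along which they close (so a half turn about z gives the same grasp; the last joint's range is limited). The gripper opens to 91 mm and grips with 3 to 60 N. Pads are 32 mm wide; open, the fingers measure 118 mm over their backs; the gripper's body (76 mm by 178 mm) begins 60 mm behind the grasp point.
Start: joints at [-69.357, 28.281, 77.091, -0, 74.628, -5.472], TCP at [0.275, -0.561, 0.214] pointing down, gripper open.
Joint ranges: [-166.48, 166.48], [-47.26, 123.95], [12.59, 153.08], [-70.14, 250.14], [6.76, 159.57], [-176.63, 176.63]. Speed limits (degrees/s): [108.29, 108.29, 147.25, 172.46, 172.46, 172.46].

### API

Orientations are given as a 3x3 rotation matrix whose columns are the frame's x, y, z axes.
In Python, from cell import * gives the robot as it stands.
- The arm moves only by the tool apply_moves, never from a script. Its argument "targets" is a list that holds one entry, the list of rows, each a list of 6 numbers: the shift along the world's x, y, z in cm, then the turn, a rotation vector about the world's x, y, z in degrees. In form: [[[dx, dy, dz, rx, ry, rz], ...]]. A call has 1 to 10 rows; each row shifts and turns the commanded pose from where the row before left it; what a row does not reach is not made up. A row lasts 1/8 s, in which the tool goes at most 62.5 mm and 10.7 degrees, less where a joint would pass 70% of its speed; a pose out of reach is approached as far as the arm can. A call is refused whole if a number of a shift passes 6.25 or a number of a turn 10.7, either way. A call with a gripper value outside its range is refused whole. "gripper" is the finger opening in cm, from 0 to 9.12, set as the call begins (left out, the last holds). The fingers move at their own pace and stop on an object; the grip force is fixed at half the most. Time passes only in rows, so rows that do not move let the fingers close. It gives the time, the measured TCP pose, the force, the opening and the grip force at its end, in the units of the state.
- get_obs(): the state, without advancing time (a new reading comes with each control period).
- read_camera(name): name is "scene" or "top" or "wrist"; returns (picture, depth): 420x560x3 uint8, red, green, blue; 420x560 float32, m along the optical axis (not along the pixel's ray), 0 where there is no reading.
- camera_params(name): a dict with "mtx" (3x3 intrinsics, pixels), "distortion" ([k1, k2, p1, p2, k3] as OpenCV has them; the pictures are not rectified), "R" (3x3) and "t" (3): a world point X has camera coordinates R X + t; the wrist camera has in their place "mount" (4x4, takes a point from camera to tool coordinates, whose origin is the TCP and whose axes are the flange's). Camera axes: x right, y down, z forward; pixel columns grow to the right and rows downward; lengths in m; the calibration is good to about 2 mm. A picture is of the moment at which its call begins: read the wrist's pose just before it. camera_params takes no time and is no camera call.
- sign_off(): hands the job in; it is judged then, once.
Trained networks look in the newest picture that a camera, given by its name, has taken for a name from the list of things; names that differ only in an ending like _2 or _b are one class to them, and where a whole thing is asked for, a point or a joint stands for the part that bears it (a point fixed in the world has none). Each returns a list of dicts, best first, with "score" (0 to 1); they miss things now and then, are a little off and sometimes report something else, mostly with a low value. They report only what shows in the picture. A call takes as long as a camera call. They do not tell look-alikes from the thing itself.
- look_for(camera, label): "box" ([left, top, right, bottom] in pixels, round what is visible of it).
- spot_point(camera, label): "centre" ([column, row] in pixels: a listed point, or the origin of a listed thing).
The state is a dict: "clock": time; "qpos": joint angles; "dq": joint speeds; "effort": joint torques, N m; "tool_pos": TCP position; "eef_rot": TCP orientation; "contact_force": force on the tool from outside, world axes, zero at the start; "wrist_torque": the same for the moment, N m; "grip_width": finger opening in m; "grasp_force": force on a finger pad.
Only numpy, scipy, OpenCV 4.12 (cv2) and the standard library are available. Lean on these libraries where they do the work, as an engineer would, in place of code of your own. Each camera call takes 0.05 s, during which the arm holds its last target. There are 200 camera calls.

## Working session

There is one attempt and no reset: what is moved stays moved. The work goes in short steps, Python scripts to look and compute and a tool call to move; the robot and the scene stay as the last step left them, time stands still between calls to the robot, and variables do not carry over. Pictures are saved under pics/ and viewed, at most 10 in all, crops included, and the job is handed in when it is done.

Besides the shell and the picture viewer there is one more tool, called after "Call:" in YAML: its name, and indented under it one key for each argument. apply_moves: Moves the arm, as the interface text tells. Its arguments: {"type":"object","properties":{"targets":{"type":"array"},"gripper":{"type":"number"}},"required":["targets"]}

```bash
mkdir -p pics; ls
cat > h.py <<'E'
from cell import *
import numpy as np, cv2
def cp(n):
    c=camera_params(n); K=np.array(c["mtx"],float); D=np.array(c["distortion"],float)
    if "R" in c: return K,D,np.array(c["R"]),np.array(c["t"])
    o=get_obs(); T=np.eye(4); T[:3,:3]=np.array(o["eef_rot"]); T[:3,3]=o["tool_pos"]
    M=np.linalg.inv(T@np.array(c["mount"])); return K,D,M[:3,:3],M[:3,3]
def ray(P,px):
    K,D,R,t=P; u=cv2.undistortPoints(np.array([[px]],float),K,D)[0,0]
    d=R.T@np.array([u[0],u[1],1]); return -R.T@t,d
def atz(P,px,z):
    o,d=ray(P,px); return o+d*(z-o[2])/d[2]
def tri(*obs):
    A=np.zeros((3,3));b=np.zeros(3)
    for P,px in obs:
        o,d=ray(P,px); d=d/np.linalg.norm(d); M=np.eye(3)-np.outer(d,d); A+=M;b+=M@o
    return np.linalg.solve(A,b)
def proj(P,X):
    K,D,R,t=P; return cv2.projectPoints(np.array(X,float).reshape(-1,3),cv2.Rodrigues(R)[0],t,K,D)[0][:,0]
def cloud(P,dep):
    K,D,R,t=P; h,w=dep.shape; uv=np.stack(np.meshgrid(np.arange(w),np.arange(h)),-1).reshape(-1,1,2).astype(float)
    u=cv2.undistortPoints(uv,K,D)[:,0]; z=dep.reshape(-1,1)
    X=(np.hstack([u*z,z])-t)@R; X[z[:,0]==0]=np.nan; return X.reshape(h,w,3)
E
python3 - <<'E'
from h import *
np.set_printoptions(precision=4,suppress=True)
o=get_obs(); print(o["clock"],o["tool_pos"],o["eef_rot"],o["contact_force"])
print(camera_params("wrist")["mount"])
for c in ("scene","top"):
    im,d=read_camera(c); cv2.imwrite(f"pics/{c}0.png",im[:,:,::-1]); P=cp(c)
    np.savez(f"{c}0.npz",im=im,d=d)
    print(c, "cam at",-P[2].T@P[3], (d>0).mean())
    for l in ["scale","stylus","rest","big_weight","small_weight","sanding_block","tape_measure","offcut_3","screwdriver"]:
        print(l,[(np.round(r["box"]).astype(int).tolist(),round(r["score"],2)) for r in look_for(c,l)[:5]])
    for l in ["pan_centre","left_mouth","right_mouth","stylus","stylus_tip","rest_axis","rest","big_weight","small_weight","scale"]:
        print(l,[(np.round(r["centre"],1).tolist(),round(r["score"],2)) for r in spot_point(c,l)[:4]])
E
```

```text
pics
0.0 [ 0.275  -0.5608  0.2133] [[ 0.8979  0.4402 -0.0004]
 [ 0.4402 -0.8979  0.0011]
 [ 0.0001 -0.0012 -1.    ]] [-0.7484 -0.439   0.5424]
[[-0.0001 -0.9673 -0.2535  0.0711]
 [ 1.      0.0001 -0.0007  0.0001]
 [ 0.0007 -0.2535  0.9673 -0.1713]
 [ 0.      0.      0.      1.    ]]
scene cam at [-0.2148  0.7081  0.6436] 0.9959608843537415
scale [([184, 175, 275, 238], 0.73)]
stylus []
rest []
big_weight [([197, 277, 218, 311], 0.89), ([243, 239, 254, 268], 0.71), ([205, 247, 227, 278], 0.69), ([292, 168, 327, 195], 0.62), ([136, 268, 156, 300], 0.56)]
small_weight [([175, 271, 188, 297], 0.57)]
sanding_block [([292, 169, 328, 195], 0.58)]
tape_measure [([133, 231, 169, 263], 0.73)]
offcut_3 [([312, 246, 355, 280], 0.98), ([184, 171, 273, 239], 0.41)]
screwdriver [([367, 241, 382, 263], 0.56)]
pan_centre [([231.0, 187.0], 0.73)]
left_mouth [([236.6, 220.5], 0.82)]
right_mouth [([265.5, 197.5], 0.88)]
stylus []
stylus_tip []
rest_axis []
rest [([229.6, 187.0], 0.36)]
big_weight [([147.7, 295.6], 0.89), ([191.3, 246.2], 0.88), ([207.5, 298.5], 0.87), ([215.8, 272.0], 0.78)]
small_weigh
[... 337 characters left out ...]
5, 275], 0.57), ([212, 244, 229, 256], 0.52)]
small_weight []
sanding_block [([341, 162, 387, 189], 0.92)]
tape_measure [([142, 176, 177, 202], 0.89)]
offcut_3 [([259, 273, 297, 320], 0.7), ([396, 200, 406, 272], 0.58)]
screwdriver []
pan_centre [([251.6, 169.2], 0.63), ([363.0, 176.5], 0.41)]
left_mouth [([238.4, 209.0], 0.67)]
right_mouth [([282.3, 198.8], 0.97)]
stylus []
stylus_tip [([402.2, 191.8], 0.58), ([155.0, 245.0], 0.28)]
rest_axis [([402.3, 231.2], 0.74), ([193.5, 245.9], 0.37)]
rest [([398.2, 233.7], 0.91)]
big_weight [([194.6, 244.9], 0.8), ([165.6, 270.3], 0.71), ([221.1, 250.9], 0.7), ([130.5, 232.6], 0.7)]
small_weight [([158.8, 243.8], 0.47)]
scale [([258.5, 176.4], 0.62)]
```

Run:
```python
import cv2,numpy as np
a=cv2.imread("pics/scene0.png")[150:330,110:400]; b=cv2.imread("pics/top0.png")[120:330,100:430]
a=cv2.resize(a,(800,497),interpolation=cv2.INTER_CUBIC); b=cv2.resize(b,(800,509),interpolation=cv2.INTER_CUBIC)
cv2.imwrite("pics/sc.png",a);cv2.imwrite("pics/tc.png",b)
```

```text
(no output)
```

View pics/sc.png

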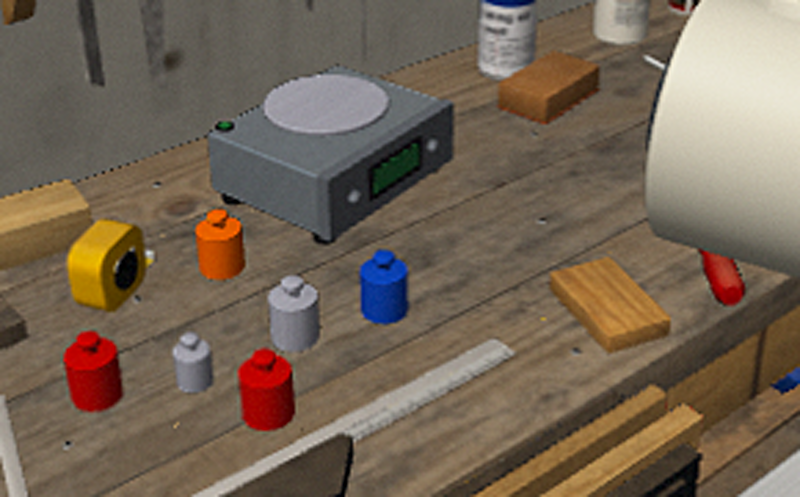

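View pics/tc.png

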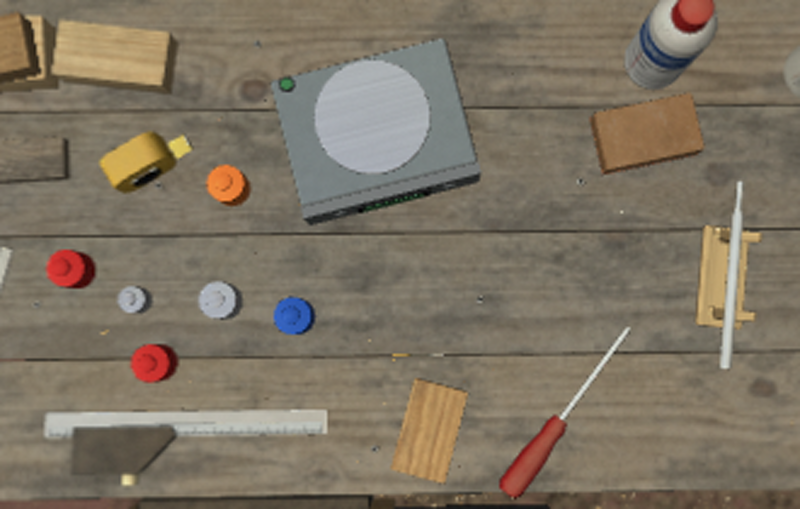

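The grey weights are the candidates among look-alikes. In top.png pixels: grey big (190,243), grey small (154,243), reds (128,231) and (163,270), blue (221,250), orange (194,196). I choose the larger grey one at (190,243); in the scene picture it is at (216,263). The scale is at top centre, the stylus in its rest at right (400,232), and the left button is near (238,209).

Run:
```python
from h import *
np.set_printoptions(precision=4,suppress=True)
C={}
for c in ("scene","top"):
    f=np.load(c+"0.npz"); P=cp(c); C[c]=(P,f["im"],cloud(P,f["d"]))
for c in C:
    P,im,X=C[c]; hsv=cv2.cvtColor(im,cv2.COLOR_RGB2HSV); print(c)
    z=X[...,2]
    print("bench z",np.nanmedian(z[200:300,230:330]))
    # blobs above bench
    m=((z>0.02)&(X[...,0]>0.3)&(X[...,0]<0.85)&(abs(X[...,1])<0.45)&(z<0.15)).astype(np.uint8)
    n,l,s,ce=cv2.connectedComponentsWithStats(m)
    for i in range(1,n):
        if s[i,4]<60: continue
        p=X[l==i]; col=np.median(im[l==i],0)
        print(s[i],"xyz min",np.nanpercentile(p,2,0),"max",np.nanpercentile(p,98,0),"med",np.nanmedian(p,0),col)
P,im,X=C["top"]; Ps=C["scene"][0]
# pan: bright grey at z~.09
z=X[...,2]; hsv=cv2.cvtColor(im,cv2.COLOR_RGB2HSV)
m=((abs(z-.09)<.02)&(im.min(2)>140)); m[:,320:]=0; m[:, :200]=0
n,l,s,ce=cv2.connectedComponentsWithStats(m.astype(np.uint8)); i=1+np.argmax(s[1:,4])
cs,_=cv2.findContours((l==i).astype(np.uint8),0,1)
e=cv2.fitEllipse(max(cs,key=len)); print("pan ellipse",e,atz(P,e[0],.09),"z",np.nanmedian(z[l==i]))
for nm,a,b in (("pan",e[0],(231,187)),("lm",(238.4,209),(236.6,220.5)),("rm",(282.3,198.8),(265.5,197.5))):
    print(nm,tri((P,a),(Ps,b)),atz(P,a,.044),atz(Ps,b,.044))
# stylus
m=((z>.03)&(im.min(2)>120)&(X[...,0]>.3)&(X[...,0]<.75)); m[:, :385]=0;m[:,420:]=0;m[:190]=0;m[285:]=0
p=X[m]; uv=np.argwhere(m)[:,::-1].astype(np.float32); print(len(p),np.nanmedian(p[:,2]))
vx,vy,cx,cy=cv2.fitLine(uv,cv2.DIST_HUBER,0,.01,.01).ravel()
t=(uv-[cx,cy])@[vx,vy]; A=atz(P,np.array([cx,cy])+t.min()*np.array([vx,vy]),.05); B=atz(P,np.array([cx,cy])+t.max()*np.array([vx,vy]),.05)
print("stylus ends",A,B,np.linalg.norm(A-B),(A+B)/2,np.degrees(np.arctan2(A[1]-B[1],A[0]-B[0])))
```

```text
scene
bench z -0.0005196560215088167
[325 121  22  41 703] xyz min [ 0.715  -0.4166  0.0225] max [ 0.7676 -0.3663  0.146 ] med [ 0.7321 -0.3815  0.083 ] [169. 162. 147.]
[ 284  131   43   58 1217] xyz min [ 0.6412 -0.2552  0.0213] max [ 0.7767 -0.1571  0.1468] med [ 0.7337 -0.2016  0.0524] [129.  94.  96.]
[ 185  173   90   62 3570] xyz min [ 0.5843 -0.0129  0.0223] max [0.7347 0.1915 0.0906] med [0.6391 0.118  0.0741] [ 92.  96. 100.]
[  82  215   81   44 1617] xyz min [0.6219 0.3136 0.0208] max [0.7946 0.4476 0.0625] med [0.7402 0.3643 0.0385] [167. 129.  57.]
[181 226  17  18 252] xyz min [0.6045 0.2312 0.021 ] max [0.6381 0.2672 0.0567] med [0.617  0.2525 0.0398] [198.  78.   0.]
[241 240  17  21 277] xyz min [0.4613 0.1599 0.0208] max [0.4976 0.195  0.0565] med [0.475  0.1807 0.0404] [  9.  55. 148.]
[366 242  12  13  91] xyz min [ 0.301  -0.0789  0.0203] max [ 0.3368 -0.0444  0.0293] med [ 0.3138 -0.0628  0.0253] [161.  48.  34.]
[207 250  19  20 301] xyz min [0.4798 0.2382 0.0208] max [0.5136 0.2744 0.0566] med [0.492  0.2601 0.04  ] [133. 132. 140.]
[133 270  20  22 345] xyz 
[... 2140 characters left out ...]
0.4382 0.3186 0.0427] [195.  48.  45.]
[307 295  25  27 247] xyz min [ 0.3014 -0.1068  0.0204] max [ 0.3632 -0.0487  0.0315] med [ 0.3265 -0.0749  0.0255] [158.  74.  60.]
pan ellipse ((252.9072265625, 167.62437438964844), (45.83985137939453, 46.478878021240234), 76.40202331542969) [0.6877 0.0862 0.09  ] z 0.09012653602447893
pan [0.6851 0.0826 0.0865] [0.6978 0.0887 0.044 ] [0.7486 0.0319 0.044 ]
lm [0.5907 0.1279 0.0435] [0.5898 0.1268 0.044 ] [0.5911 0.1291 0.044 ]
rm [0.6138 0.0146 0.0604] [0.6151 0.0132 0.044 ] [ 0.6384 -0.0038  0.044 ]
309 0.049431172174708174
stylus ends [ 0.4259 -0.2788  0.05  ] [ 0.6204 -0.3028  0.05  ] 0.19601871937414023 [ 0.5232 -0.2908  0.05  ] 172.9688780000363
```

Call:
apply_moves:
  targets:
    - [[1.5,5.4,0,0,0,6.4],[1.5,5.4,0,0,0,6.4],[1.5,5.4,0,0,0,6.4],[1.5,5.4,0,0,0,6.4],[1.5,5.4,0,0,0,6.4],[1.5,5.4,0,0,0,6.4],[1.5,5.4,0,0,0,6.4],[1.5,5.4,0,0,0,6.4],[1.5,5.4,0,0,0,6.4],[1.5,5.4,0,0,0,6.4]]
  gripper: 9.1

```text
clock: 3.25
tool_pos: [0.4255, -0.0194, 0.2142]
eef_rot: [[-0.006, 1.0, 0.001], [1.0, 0.006, -0.0], [-0.0, 0.001, -1.0]]
contact_force: [1.6, -0.4, -1.0]
grip_width: 0.0911
grasp_force: 0.0
```

Call:
apply_moves:
  targets:
    - [[1.5,5.4,0,0,0,0],[1.5,5.4,0,0,0,0],[1.5,5.4,0,0,0,0],[1.5,5.4,0,0,0,0],[1.5,5.4,0,0,0,0],[0,0,0,0,0,0],[0,0,0,0,0,0]]

```text
clock: 4.12
tool_pos: [0.4998, 0.2486, 0.2137]
eef_rot: [[-0.003, 1.0, -0.001], [1.0, 0.003, -0.0], [-0.0, -0.001, -1.0]]
contact_force: [-0.1, -0.3, 0.8]
grip_width: 0.0906
grasp_force: 0.0
```

Run:
```python
from h import *
np.set_printoptions(precision=4,suppress=True)
P=cp("wrist"); im,d=read_camera("wrist"); X=cloud(P,d); np.savez("w1.npz",im=im,d=d)
cv2.imwrite("pics/w1.png",im[:,:,::-1]); z=X[...,2]
print("exp",proj(P,[[.502,.252,.042],[.502,.252,.058]]))
print([(np.round(r["centre"],1),round(r["score"],2)) for r in spot_point("wrist","big_weight")])
m=((z>.025)&(z<.075)).astype(np.uint8); n,l,s,ce=cv2.connectedComponentsWithStats(m)
for i in range(1,n):
    if s[i,4]<300: continue
    p=X[l==i]; print(s[i],np.nanpercentile(p,1,0),np.nanpercentile(p,99,0),np.median(im[l==i],0))
    k=p[(p[:,2]>.052)]; 
    if len(k)>20: print("  knob",len(k),np.nanmedian(k,0), (np.nanpercentile(k,1,0)+np.nanpercentile(k,99,0))/2)
```

```text
exp [[280.5269 191.2222]
 [280.6391 194.629 ]]
[(array([263.4, 252.5]), 0.94), (array([393.1, 191.3]), 0.89), (array([318.1,  17.4]), 0.76), (array([214.3, 116.5]), 0.58)]
[ 298    0   48   35 1360] [0.517  0.3934 0.0258] [0.555  0.4162 0.0588] [212.  41.  37.]
  knob 224 [0.5362 0.4089 0.0571] [0.5362 0.4085 0.0562]
[ 521    0   39  131 2856] [0.7332 0.312  0.0253] [0.7577 0.4178 0.0422] [179.  147.5 100. ]
[ 409   50   75   86 4252] [0.6209 0.3074 0.0266] [0.6737 0.374  0.0637] [222. 179.  69.]
  knob 3160 [0.6479 0.3424 0.0614] [0.6488 0.3412 0.0581]
[267  72  31  33 792] [0.4893 0.3332 0.0309] [0.5159 0.3596 0.0467] [181. 181. 189.]
[ 187   92   45   45 1581] [0.4177 0.3045 0.0286] [0.4546 0.3413 0.0588] [211.  46.  41.]
  knob 344 [0.4364 0.323  0.0572] [0.4363 0.3229 0.0569]
[ 259  168   41   43 1397] [0.4824 0.2347 0.0271] [0.5188 0.2724 0.0586] [183. 185. 193.]
  knob 296 [0.5005 0.2536 0.0571] [0.5005 0.2531 0.0565]
[ 384  175   46   44 1521] [0.6059 0.2274 0.0255] [0.6437 0.2649 0.0585] [239. 122.  42.]
  knob 306 [0.6245 0.2461 0.0571] [0.6252 0.2458 0.0559]
[ 243  244   39   40 1287] [0.4652 0.157  0.0262] [0.5018 0.1935 0.0585] [ 42.  83. 193.]
  knob 260 [0.4834 0.1751 0.0569] [0.4837 0.174  0.056 ]
[ 423  245   85   37 1009] [0.6538 0.175  0.0253] [0.7249 0.1927 0.0743] [81. 84. 84.]
  knob 316 [0.6659 0.1779 0.0628] [0.668  0.1785 0.0635]
```

View pics/w1.png

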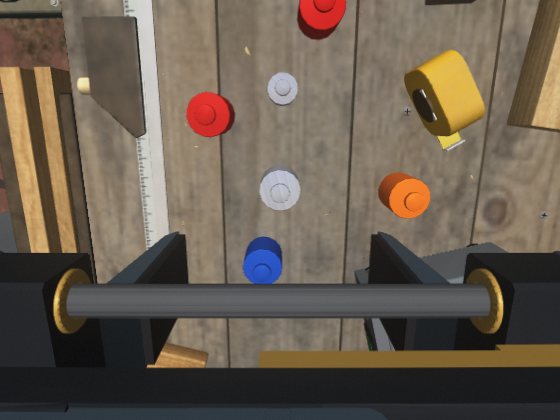

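The picture shows the large grey weight at (280,190), the small one at (282,88), and the blue look-alike at (262,262). Descending on the large one.

Call:
apply_moves:
  targets:
    - [[0.1,0.5,-5,0,0,0],[0,0,-5,0,0,0],[0,0,-5,0,0,0],[0,0,-4,0,0,0],[0,0,-1.6,0,0,0],[0,0,0,0,0,0],[0,0,0,0,0,0]]

```text
clock: 5.1
tool_pos: [0.5021, 0.2539, 0.0094]
eef_rot: [[-0.002, 1.0, 0.002], [1.0, 0.002, 0.001], [0.001, 0.002, -1.0]]
contact_force: [-0.2, -0.5, 0.1]
grip_width: 0.091
grasp_force: 0.0
```

Call:
apply_moves:
  targets:
    - [[0,0,0,0,0,0],[0,0,0,0,0,0],[0,0,0,0,0,0],[0,0,0,0,0,0],[0,0,0,0,0,0],[0,0,0,0,0,0],[0,0,0,0,0,0]]
  gripper: 3

```text
clock: 5.98
tool_pos: [0.5011, 0.2538, 0.0079]
eef_rot: [[-0.002, 1.0, -0.0], [1.0, 0.002, -0.0], [-0.0, -0.0, -1.0]]
contact_force: [1.2, 0.2, -0.3]
grip_width: 0.0397
grasp_force: 30.0
```

Call:
apply_moves:
  targets:
    - [[0,0,1,0,0,0],[0,0,4,0,0,0],[0,0,5,0,0,0],[0,0,3.2,0,0,0],[2.5,-2.2,0,0,0,0],[4.0,-3.6,0,0,0,0],[4.0,-3.6,0,0,0,0],[4.0,-3.6,0,0,0,0],[2.7,-2.5,0,0,0,0],[1.4,-1.3,0,0,0,0]]

```text
clock: 7.22
tool_pos: [0.6878, 0.0843, 0.1399]
eef_rot: [[-0.001, 1.0, -0.0], [1.0, 0.001, -0.0], [-0.0, -0.0, -1.0]]
contact_force: [0.4, 1.1, -5.0]
grip_width: 0.0395
grasp_force: 30.0
```

Run:
```python
from h import *
np.set_printoptions(precision=4,suppress=True)
P=cp("wrist"); o=get_obs(); print(o["tool_pos"],o["grip_width"],o["contact_force"])
im,d=read_camera("wrist"); X=cloud(P,d); np.savez("w2.npz",im=im,d=d)
cv2.imwrite("pics/w2.png",im[:,:,::-1]); z=X[...,2]
m=(abs(z-.09)<.006)&(im.min(2)>120); p=X[m]; print(len(p),np.nanmin(p,0),np.nanmax(p,0))
```

```text
[0.6878 0.0843 0.1399] 0.0395163049021248 [ 0.3559  1.1018 -4.9503]
15845 [0.6271 0.061  0.0849] [0.7457 0.1451 0.0931]
```

View pics/w2.png

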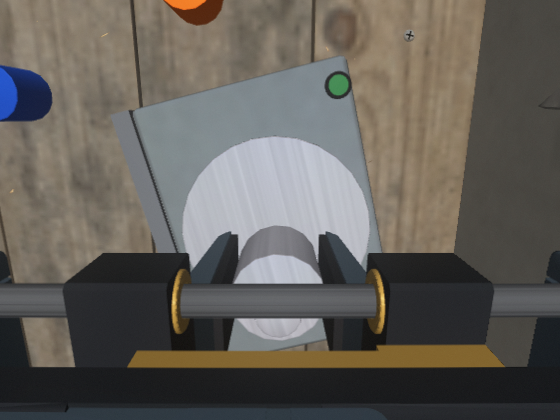

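The picture shows the weight held over the middle of the pan (the pan circle is about px 183–370).

Call:
apply_moves:
  targets:
    - [[0,0.1,-2,0,0,0],[0,0,-1.2,0,0,0],[0,0,-0.6,0,0,0],[0,0,-0.3,0,0,0],[0,0,-0.05,0,0,0],[0,0,0,0,0,0],[0,0,0,0,0,0]]

```text
clock: 8.15
tool_pos: [0.6873, 0.0868, 0.0988]
eef_rot: [[-0.002, 1.0, 0.001], [1.0, 0.002, 0.0], [0.0, 0.001, -1.0]]
contact_force: [0.0, -0.4, -4.7]
grip_width: 0.0394
grasp_force: 30.0
```

Call:
apply_moves:
  targets:
    - [[0,0,-0.1,0,0,0],[0,0,0,0,0,0]]

```text
clock: 8.4
tool_pos: [0.6873, 0.0868, 0.0979]
eef_rot: [[-0.002, 1.0, 0.001], [1.0, 0.002, 0.0], [0.0, 0.001, -1.0]]
contact_force: [-2.2, 0.5, 2.1]
grip_width: 0.0394
grasp_force: 30.0
```

Call:
apply_moves:
  targets:
    - [[0,0,0,0,0,0],[0,0,0,0,0,0],[0,0,0,0,0,0],[0,0,0,0,0,0],[0,0,0,0,0,0],[0,0,0,0,0,0]]
  gripper: 8

```text
clock: 9.15
tool_pos: [0.6871, 0.0868, 0.0974]
eef_rot: [[-0.002, 1.0, -0.0], [1.0, 0.002, -0.0], [-0.0, -0.0, -1.0]]
contact_force: [0.2, 0.7, -0.8]
grip_width: 0.0799
grasp_force: 0.0
```

Call:
apply_moves:
  targets:
    - [[0,0,2,0,0,0],[0,0,4,0,0,0],[0,0,5,0,0,0],[0,0,2,0,0,0]]

```text
clock: 9.65
tool_pos: [0.6882, 0.0869, 0.2308]
eef_rot: [[-0.002, 1.0, 0.004], [1.0, 0.002, 0.0], [0.0, 0.004, -1.0]]
contact_force: [-0.3, -1.5, 0.5]
grip_width: 0.0798
grasp_force: 0.0
```

Call:
apply_moves:
  targets:
    - [[-2.1,0,0,0,0,10],[-2.1,0,0,0,0,10],[-2.1,0,0,0,0,10],[-2.1,0,0,0,0,10],[-2.1,0,-0.4,0,0,10],[-2.1,0,-0.4,0,0,10],[-2.1,0,-0.4,0,0,10],[-2.1,0,-0.4,0,0,10],[-2.1,0,-0.4,0,0,10]]

```text
clock: 10.78
tool_pos: [0.4974, 0.0868, 0.2074]
eef_rot: [[-1.0, -0.008, 0.0], [-0.008, 1.0, -0.0], [-0.0, -0.0, -1.0]]
contact_force: [-0.4, 0.4, -0.8]
grip_width: 0.0801
grasp_force: 0.0
```

Call:
apply_moves:
  targets:
    - [[0,0,-1,0,-10,0],[0,0,-1,0,-10,0],[0,0,-1,0,-10,0],[0,0,0,0,0,0],[0,0,0,0,0,0]]

```text
clock: 11.4
tool_pos: [0.5003, 0.0848, 0.179]
eef_rot: [[-0.892, 0.002, 0.451], [-0.001, 1.0, -0.006], [-0.451, -0.006, -0.892]]
contact_force: [0.4, 0.2, 0.8]
grip_width: 0.0801
grasp_force: 0.0
```

Run:
```python
from h import *
np.set_printoptions(precision=4,suppress=True)
o=get_obs(); print(o["clock"],o["qpos"],o["tool_pos"]); P=cp("wrist")
im,d=read_camera("wrist"); X=cloud(P,d); np.savez("w3.npz",im=im,d=d,R=P[2],t=P[3])
cv2.imwrite("pics/w3.png",im[:,:,::-1])
for l in ("left_mouth","right_mouth","pan_centre","big_weight"):
    for r in spot_point("wrist",l)[:2]:
        c=r["centre"]; print(l,np.round(c,1),round(r["score"],2),"depth",np.nanmedian(X[int(c[1])-2:int(c[1])+3,int(c[0])-2:int(c[0])+3].reshape(-1,3),0),"z44",atz(P,c,.044),"z90",atz(P,c,.09))
```

```text
11.4 [  4.5728  13.3728 118.2594  -6.5452  21.7727 -79.8645] [0.5003 0.0848 0.179 ]
left_mouth [321.4 216.5] 0.92 depth [0.5945 0.1253 0.0377] z44 [0.5896 0.1248 0.044 ] z90 [0.5482 0.1177 0.09  ]
right_mouth [202.7 238.9] 0.6 depth [0.6248 0.0062 0.0378] z44 [0.6199 0.0086 0.044 ] z90 [0.5731 0.0225 0.09  ]
big_weight [422.3 218.9] 0.87 depth [0.6109 0.2316 0.0219] z44 [0.5924 0.2205 0.044 ] z90 [0.5505 0.1963 0.09  ]
big_weight [382.5  88.8] 0.86 depth [0.4685 0.1608 0.0366] z44 [0.466  0.1593 0.044 ] z90 [0.4469 0.146  0.09  ]
```

View pics/w3.png

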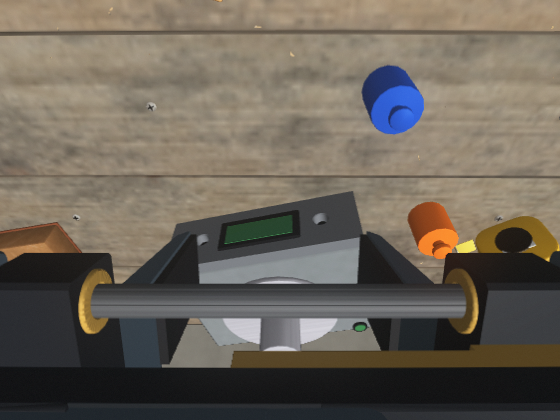

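The weight stands on the pan. The panel shows upside down, with the left recess at (320,217) and the right one at (203,239).

Run:
```python
from h import *
np.set_printoptions(precision=4,suppress=True)
c=camera_params("wrist"); f=np.load("w3.npz"); P=(np.array(c["mtx"],float),np.array(c["distortion"],float),f["R"],f["t"])
X=cloud(P,f["d"]); im=f["im"]
m=(X[...,2]>.016)&(X[...,2]<.07)&(X[...,0]>.57)&(X[...,0]<.66)&(X[...,1]>-.02)&(X[...,1]<.175)
m[:,:190]=0; m[:185]=0; m[245:]=0
p=X[m]
yaw=None; k=np.ones(len(p),bool)
for _ in range(15):
    A=np.c_[p[:,1:],np.ones(len(p))]; co=np.linalg.lstsq(A[k],p[k,0],rcond=None)[0]; r=p[:,0]-A@co; k=abs(r)<max(.0015,1.5*np.std(r[k])*.8)
    k&=True
print("plane x=a*y+b*z+c",co,k.sum(),len(p),np.std(r[k]),"yaw from a",np.degrees(np.arctan(-co[0])))
q=p[k]; print("y extents",np.percentile(q[:,1],[.2,99.8]),"z",np.percentile(q[:,2],[.5,99.5]))
for px in ((320,217),(321.4,216.5),(203,239),(202.7,238.9)):
    o,d=ray(P,px); s=(co[0]*o[1]+co[1]*o[2]+co[2]-o[0])/(d[0]-co[0]*d[1]-co[1]*d[2]); print(px,o+s*d)
E2=cv2.resize(im[180:260,160:380],None,fx=3.5,fy=3.5,interpolation=cv2.INTER_CUBIC); cv2.imwrite("pics/w3c.png",E2[:,:,::-1])
# top camera front edge line & sides
P=cp("top"); g=np.load("top0.npz"); T=cloud(P,g["d"])
m=(T[...,2]>.068)&(T[...,2]<.1)&(T[...,1]>-.03)&(T[...,1]<.2)&(T[...,0]>.55)
q=T[m][:,:2].astype(np.float32); rc=cv2.minAreaRect(q); print("top rect",rc)
```

```text
plane x=a*y+b*z+c [-0.2461 -0.0024  0.6217] 3428 5645 0.0005211550204135195 yaw from a 13.82819972645123
y extents [-0.0083  0.1573] z [0.0162 0.0698]
(320, 217) [0.5912 0.1237 0.0429]
(321.4, 216.5) [0.5909 0.125  0.0426]
(203, 239) [0.6194 0.0091 0.0447]
(202.7, 238.9) [0.6195 0.0088 0.0444]
top rect ((0.7277034521102905, 0.08341323584318161), (0.2800552546977997, 0.21489229798316956), 1.1880325078964233)
```

View pics/w3c.png

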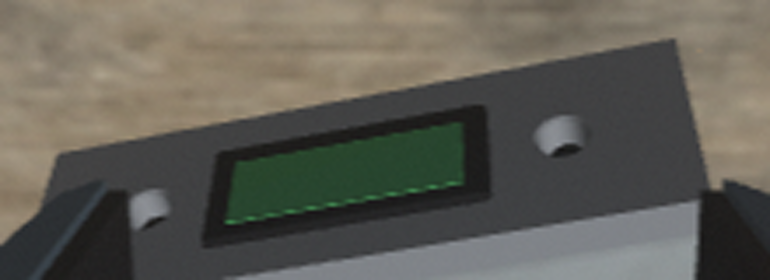

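Call:
apply_moves:
  targets:
    - [[0,-3,1,0,8.9,0],[0.2,-5,1,0,8.9,0],[0.4,-5,1,0,9,0],[0.4,-5,0.5,0,0,-2],[0.4,-5,0,0,0,-2],[0.4,-5,0,0,0,-2],[0.2,-5,0,0,0,-1],[0.2,-4.6,0,0,0,0],[0,0,0,0,0,0],[0,0,0,0,0,0]]

```text
clock: 12.9
tool_pos: [0.5216, -0.2891, 0.212]
eef_rot: [[-0.992, 0.122, 0.012], [0.122, 0.992, -0.01], [-0.014, -0.008, -1.0]]
contact_force: [0.0, 0.7, 0.3]
grip_width: 0.08
grasp_force: 0.0
```

```bash
cat > sty.py <<'E'
from h import *
np.set_printoptions(precision=4,suppress=True)
o=get_obs(); print(o["clock"],o["qpos"],o["tool_pos"],o["eef_rot"]); P=cp("wrist")
im,d=read_camera("wrist"); X=cloud(P,d); np.savez("w4.npz",im=im,d=d,R=P[2],t=P[3])
import sys; cv2.imwrite(f"pics/{sys.argv[1]}.png",im[:,:,::-1])
m=(X[...,2]>.025)&(X[...,2]<.07)&(X[...,0]>.38)&(X[...,0]<.7)&(X[...,1]>-.36)&(X[...,1]<-.2)
wood=m&(im[...,0].astype(int)-im[...,2]>40); s=m&~wood&(im.min(2)>90)&(im[...,0].astype(int)-im[...,2]<35)
n,l,st,_=cv2.connectedComponentsWithStats(s.astype(np.uint8)); i=1+np.argmax(st[1:,4]); p=X[l==i]; print(st[i],"max z",np.nanpercentile(p[:,2],[5,50,98]))
h=p[p[:,0]<p[:,0].max()-.04]
v=cv2.fitLine(h[:,:2].astype(np.float32),cv2.DIST_HUBER,0,.001,.001).ravel(); print("axis",v,np.degrees(np.arctan2(v[1],v[0])))
t=(p[:,:2]-v[2:])@v[:2]; print("t",t.min(),t.max(),"ends",v[2:]+v[:2]*t.min(),v[2:]+v[:2]*t.max(),"mid",v[2:]+v[:2]*(t.min()+t.max())/2)
w=X[wood]; rc=cv2.minAreaRect(w[:,:2].astype(np.float32)); print("rest rect",rc)
for l in ("rest_axis","stylus","stylus_tip"): print(l,[(np.round(r["centre"],1),round(r["score"],2),atz(P,r["centre"],.045)) for r in spot_point("wrist",l)[:2]])
E
python3 sty.py w4
```

```text
12.9 [ -34.7092   25.6229   82.2278   -0.0529   71.2476 -117.6641] [ 0.5216 -0.2891  0.212 ] [[-0.9924  0.1224  0.0124]
 [ 0.1223  0.9924 -0.0097]
 [-0.0135 -0.0081 -0.9999]]
[ 268   83   15  201 2383] max z [0.0463 0.0503 0.0524]
axis [ 0.9932 -0.1165  0.4926 -0.2894] -6.689599
t -0.06978924249626538 0.12039997574140653 ends [ 0.4232 -0.2813] [ 0.6121 -0.3034] mid [ 0.5177 -0.2923]
rest rect ((0.5887748599052429, -0.27487316727638245), (0.24870873987674713, 0.07886027544736862), 14.970789909362793)
rest_axis [(array([274.6, 194.9]), 0.89, array([ 0.5224, -0.2937,  0.045 ]))]
stylus [(array([275.9, 196. ]), 0.72, array([ 0.5236, -0.2926,  0.045 ]))]
stylus_tip [(array([277.3, 289.7]), 0.65, array([ 0.6206, -0.3033,  0.045 ]))]
```

View pics/w4.png

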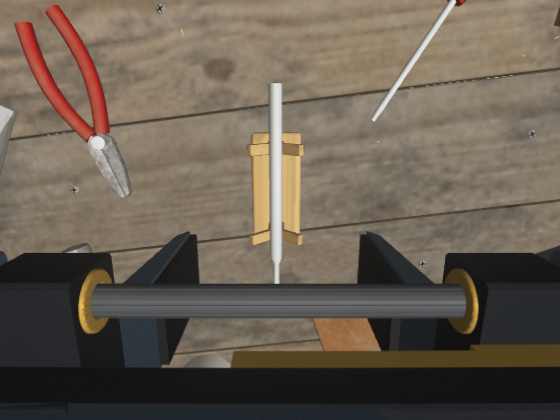

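The picture shows the stylus axis at column 275, butt at (276,83), and notches at rows ~147 and ~238. The middle between them is (275,193).

Call:
apply_moves:
  targets:
    - [[0.1,-0.3,-4,0.56,0.7,0.3],[0,0,-5,0,0,0],[0,0,-4,0,0,0],[0,0,0,0,0,0],[0,0,0,0,0,0]]

```text
clock: 13.72
tool_pos: [0.5235, -0.2926, 0.0837]
eef_rot: [[-0.993, 0.116, 0.002], [0.116, 0.993, -0.002], [-0.002, -0.001, -1.0]]
contact_force: [-0.1, 0.6, 1.0]
grip_width: 0.0801
grasp_force: 0.0
```

Call:
apply_moves:
  targets:
    - [[0,0,-3,0,0,0],[0,0,-2,0,0,0],[0,0,-0.7,0,0,0],[0,0,0,0,0,0],[0,0,0,0,0,0]]

```text
clock: 14.35
tool_pos: [0.5233, -0.2929, 0.0264]
eef_rot: [[-0.993, 0.117, 0.002], [0.117, 0.993, -0.002], [-0.002, -0.001, -1.0]]
contact_force: [0.5, 0.1, 0.6]
grip_width: 0.0799
grasp_force: 0.0
```

Call:
apply_moves:
  targets:
    - [[0,0,0,0,0,0],[0,0,0,0,0,0],[0,0,0,0,0,0],[0,0,0,0,0,0],[0,0,0,0,0,0],[0,0,0,0,0,0],[0,0,0,0,0,0],[0,0,0,0,0,0],[0,0,0,0,0,0]]
  gripper: 0.4

```text
clock: 15.48
tool_pos: [0.5228, -0.2928, 0.0253]
eef_rot: [[-0.993, 0.117, 0.001], [0.117, 0.993, -0.001], [-0.001, -0.001, -1.0]]
contact_force: [-0.3, -4.2, 2.5]
grip_width: 0.0109
grasp_force: 30.0
```

Call:
apply_moves:
  targets:
    - [[0,0,1,0,0,0],[0,0,3,0,0,0],[0,0,4,0,0,0],[0,0,1.5,0,0,0]]

```text
clock: 15.98
tool_pos: [0.5235, -0.2927, 0.1227]
eef_rot: [[-0.993, 0.117, 0.003], [0.117, 0.993, -0.002], [-0.004, -0.002, -1.0]]
contact_force: [-0.3, -0.3, -0.4]
grip_width: 0.0112
grasp_force: 30.0
```

Call:
apply_moves:
  targets:
    - [[-0.4,2,0,0,0,2],[-0.6,4.5,0,0,0,2.5],[-0.7,5,0,0,0,2.5],[-0.7,5,0,0,0,2.5],[-0.7,5,0,0,0,2.5],[-0.7,5,0,0,0,2.5],[-0.7,5,0,0,0,2.5],[-0.5,5,0,0,0,2.5],[-0.3,2.2,0,0,0,1],[0,0,0,0,0,0]]

```text
clock: 17.23
tool_pos: [0.4677, 0.0962, 0.1192]
eef_rot: [[-0.97, -0.242, -0.001], [-0.242, 0.97, -0.0], [0.001, 0.0, -1.0]]
contact_force: [1.0, -0.2, 0.1]
grip_width: 0.0116
grasp_force: 30.0
```

Run:
```python
from h import *
np.set_printoptions(precision=4,suppress=True)
o=get_obs(); R=np.array(o["eef_rot"]); tp=np.array(o["tool_pos"]); print(o["clock"],tp,R,o["contact_force"],o["grip_width"]); P=cp("wrist")
im,d=read_camera("wrist"); X=cloud(P,d); cv2.imwrite("pics/w5.png",im[:,:,::-1])
Q=(X-tp)@R  # tool coords
m=(abs(Q[...,2]+.019)<.02)&(abs(Q[...,1])<.03)&(Q[...,0]>.018)&(im.min(2)>60)
q=Q[m]; v=cv2.fitLine(q[:,:2].astype(np.float32),cv2.DIST_HUBER,0,.001,.001).ravel(); print(len(q),"tool axis",v,np.degrees(np.arctan2(v[1],v[0])),"x range",np.nanmin(q,0),np.nanmax(q,0))
for a in np.arange(.02,.1,.01):
    s=q[abs(q[:,0]-a)<.004]; print(round(a,3),len(s),np.median(s[:,1]) if len(s) else 0,np.percentile(s[:,2],5) if len(s) else 0)
# predicted tip
x=R@np.array([-1,0,0]); g=tp+R@np.array([0,0,-.019]); print("axis yaw",np.degrees(np.arctan2(x[1],x[0])),"tip",g+.1*x)
for c in("scene","top"):
    im,d=read_camera(c); cv2.imwrite(f"pics/{c}5.png",im[:,:,::-1]); print(c,"pred tip/mouth",proj(cp(c),[g+.1*x,[.591,.1242,.044]]))
    print([(np.round(r["centre"],1),round(r["score"],2)) for r in spot_point(c,"stylus_tip")[:2]])
```

```text
17.225 [0.4677 0.0962 0.1192] [[-0.9703 -0.2421 -0.0015]
 [-0.2421  0.9703 -0.0003]
 [ 0.0015  0.     -1.    ]] [ 0.9661 -0.2267  0.1162] 0.011559967454107962
6125 tool axis [ 1.     -0.0006  0.0618 -0.0002] -0.031879757 x range [ 0.018  -0.014  -0.0288] [ 0.0998  0.0058 -0.0089]
0.02 364 -1.548648946276453e-05 -0.026719378990926627
0.03 506 -0.00042614432416768655 -0.026883657417680465
0.04 531 -1.6594724851852376e-05 -0.026864360527948588
0.05 562 -0.0004127797523824108 -0.026786556424548594
0.06 618 -0.00040475617385621343 -0.026779685754234964
0.07 625 -1.6148763922279023e-05 -0.026885001129798754
0.08 653 -0.00039053078148933016 -0.02680392715312627
0.09 703 -0.00038631093029203124 -0.02687676404156509
axis yaw 14.009122837607787 tip [0.5648 0.1204 0.138 ]
scene pred tip/mouth [[245.171  189.7538]
 [238.2156 219.8694]]
[(array([241. , 188.1]), 0.7)]
top pred tip/mouth [[237.5824 214.7419]
 [239.4202 208.5116]]
[]
```

Call:
apply_moves:
  targets:
    - [[0,-0.2,-4,0,0,0],[0,0,-4,0,0,0],[0,0,-1.3,0,0,0],[0.5,0.12,0,0,0,0],[0.5,0.12,0,0,0,0],[0.5,0.12,0,0,0,0],[0,0,0,0,0,0],[0,0,0,0,0,0]]

```text
clock: 18.48
tool_pos: [0.4847, 0.0962, 0.0274]
eef_rot: [[-0.971, -0.239, 0.001], [-0.239, 0.971, -0.0], [-0.001, -0.001, -1.0]]
contact_force: [0.6, -0.6, -0.5]
grip_width: 0.011
grasp_force: 30.0
```

Run:
```python
from h import *
np.set_printoptions(precision=4,suppress=True)
o=get_obs(); R=np.array(o["eef_rot"]); tp=np.array(o["tool_pos"]); print(o["clock"],tp,o["contact_force"])
x=R@np.array([-1,0,0]); g=tp+R@np.array([0,0,-.020]); t=g+.1*x; print("axis yaw",np.degrees(np.arctan2(x[1],x[0])),"pitch",np.degrees(x[2]),"tip",t)
m=np.array([.591,.1242,.044])-t; print("along",m[:2]@x[:2],"lateral",m[1]*x[0]-m[0]*x[1],"up",m[2])
im,d=read_camera("scene"); s=im[195:240,205:285]
s=cv2.resize(s,(800,450),interpolation=cv2.INTER_CUBIC)
a=proj(cp("scene"),[t,[.591,.1242,.044],g+.07*x]); print(a,(a-[205,195])*10)
cv2.imwrite("pics/s6.png",s[:,:,::-1])
```

```text
18.475 [0.4847 0.0962 0.0274] [ 0.5711 -0.6462 -0.4904]
axis yaw 13.801320533716284 pitch 0.06992843305169591 tip [0.5818 0.1201 0.0476]
along 0.009964083231604014 lateral 0.0018196303820360435 up -0.0035552090649617063
[[241.7483 219.5836]
 [238.2156 219.8694]
 [251.2639 223.3773]] [[367.4833 245.8358]
 [332.1561 248.694 ]
 [462.6386 283.7735]]
```

View pics/s6.png

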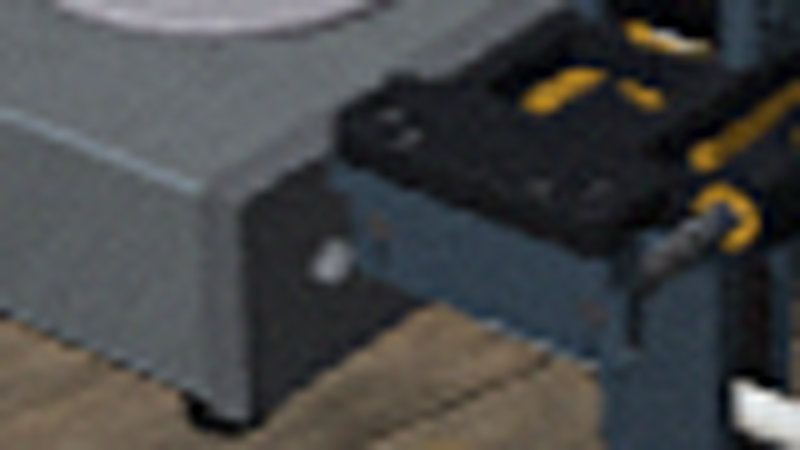

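Call:
apply_moves:
  targets:
    - [[-0.04,0.18,-0.35,0,0,0],[0,0,0,0,0,0],[0,0,0,0,0,0],[0.3,0.07,0,0,0,0],[0.3,0.07,0,0,0,0],[0.3,0.07,0,0,0,0],[0.3,0.07,0,0,0,0],[0,0,0,0,0,0]]

```text
clock: 19.52
tool_pos: [0.4966, 0.1008, 0.0237]
eef_rot: [[-0.971, -0.239, 0.001], [-0.239, 0.971, -0.0], [-0.001, -0.001, -1.0]]
contact_force: [-0.1, 0.4, -0.2]
grip_width: 0.0112
grasp_force: 30.0
```

Call:
apply_moves:
  targets:
    - [[0.2,0.05,0,0,0,0],[0.2,0.05,0,0,0,0],[0.2,0.05,0,0,0,0],[0,0,0,0,0,0]]

```text
clock: 20.02
tool_pos: [0.5022, 0.1023, 0.0236]
eef_rot: [[-0.971, -0.239, 0.001], [-0.239, 0.971, -0.0], [-0.001, -0.001, -1.0]]
contact_force: [-1.2, -0.5, 0.0]
grip_width: 0.0112
grasp_force: 30.0
```

Call:
apply_moves:
  targets:
    - [[0.1,0.02,0,0,0,0],[0.1,0.03,0,0,0,0],[0,0,0,0,0,0],[0,0,0,0,0,0]]

```text
clock: 20.52
tool_pos: [0.5042, 0.1027, 0.0236]
eef_rot: [[-0.971, -0.238, 0.001], [-0.238, 0.971, -0.0], [-0.001, -0.001, -1.0]]
contact_force: [-2.3, -0.3, -1.0]
grip_width: 0.0112
grasp_force: 30.0
```

Call:
apply_moves:
  targets:
    - [[0.1,0.02,0,0,0,0],[0.05,0.02,0,0,0,0],[0.05,0.01,0,0,0,0],[0,0,0,0,0,0]]

```text
clock: 21.02
tool_pos: [0.5062, 0.1032, 0.0236]
eef_rot: [[-0.971, -0.238, 0.001], [-0.238, 0.971, -0.0], [-0.001, -0.001, -1.0]]
contact_force: [-2.1, -0.5, -0.8]
grip_width: 0.0113
grasp_force: 30.0
```

Call:
apply_moves:
  targets:
    - [[0.08,0.02,0,0,0,0],[0,0,0,0,0,0],[0,0,0,0,0,0]]

```text
clock: 21.4
tool_pos: [0.5065, 0.1034, 0.0235]
eef_rot: [[-0.971, -0.238, -0.0], [-0.238, 0.971, -0.0], [0.0, -0.0, -1.0]]
contact_force: [-5.6, -1.8, 0.5]
grip_width: 0.0113
grasp_force: 30.0
```

The force rose to 6 N and the tool stopped advancing, so the button is home. Holding about a second, then withdrawing.

Call:
apply_moves:
  targets:
    - [[0.05,0.01,0,0,0,0],[0,0,0,0,0,0],[0,0,0,0,0,0],[0,0,0,0,0,0],[0,0,0,0,0,0],[0,0,0,0,0,0],[0,0,0,0,0,0],[0,0,0,0,0,0]]

```text
clock: 22.4
tool_pos: [0.5066, 0.1034, 0.0235]
eef_rot: [[-0.971, -0.238, -0.001], [-0.238, 0.971, -0.001], [0.001, -0.0, -1.0]]
contact_force: [-5.5, -1.5, -0.1]
grip_width: 0.0112
grasp_force: 30.0
```

Call:
apply_moves:
  targets:
    - [[-0.5,-0.12,0,0,0,0],[-0.8,-0.2,0,0,0,0],[-1,-0.24,0,0,0,0],[-1.5,-0.37,0,0,0,0],[-1,-0.24,1,0,0,0],[0,0,4,0,0,0],[0,0,4.5,0,0,0],[0,0,0,0,0,0]]

```text
clock: 23.4
tool_pos: [0.4612, 0.092, 0.122]
eef_rot: [[-0.971, -0.238, 0.007], [-0.238, 0.971, 0.0], [-0.007, -0.002, -1.0]]
contact_force: [0.8, 0.2, -0.1]
grip_width: 0.0109
grasp_force: 30.0
```

Run:
```python
from h import *
np.set_printoptions(precision=4,suppress=True)
o=get_obs(); R=np.array(o["eef_rot"]); tp=np.array(o["tool_pos"]); print(o["clock"],tp,R)
P=cp("wrist"); im,d=read_camera("wrist"); X=cloud(P,d); Q=(X-tp)@R
m=(abs(Q[...,2]+.019)<.02)&(abs(Q[...,1])<.012)&(Q[...,0]>.018)&(im.min(2)>60)
q=Q[m]; v=cv2.fitLine(q[:,:2].astype(np.float32),cv2.DIST_HUBER,0,.001,.001).ravel(); print(v,"rear",np.nanmax(q[:,0]))
for a in (.03,.06,.09):
    s=q[abs(q[:,0]-a)<.004]; print(a,np.median(s[:,1]),np.percentile(s[:,2],5))
x=-R[:,0]; print("yaw",np.degrees(np.arctan2(x[1],x[0])))
```

```text
23.4 [0.4612 0.092  0.122 ] [[-0.9711 -0.2384  0.0072]
 [-0.2384  0.9712  0.0001]
 [-0.007  -0.0016 -1.    ]]
[ 1.     -0.0003  0.0618 -0.0002] rear 0.0999783180746554
0.03 -1.7673872950114807e-05 -0.026770302460101293
0.06 -1.7862394908851852e-05 -0.026778241383397253
0.09 -1.785738712266254e-05 -0.02694827599158068
yaw 13.793822027544179
```

Call:
apply_moves:
  targets:
    - [[0.3,-2,0,0,0,-1],[0.7,-4.5,0,0,0,-2.5],[0.8,-5,0,0,0,-2.5],[0.8,-5,0,0,0,-2.5],[0.8,-5,0,0,0,-2.5],[0.8,-5,0,0,0,-2.5],[0.8,-5,0,0,0,-2.5],[0.7,-5,0,0,0,-2.5],[0.4,-2,0,0,0,-1],[0,0,0,0,0,0]]

```text
clock: 24.7
tool_pos: [0.5202, -0.2936, 0.1178]
eef_rot: [[-0.995, 0.101, -0.0], [0.101, 0.995, 0.0], [0.0, 0.0, -1.0]]
contact_force: [-0.7, 0.1, -0.5]
grip_width: 0.0115
grasp_force: 30.0
```

Call:
apply_moves:
  targets:
    - [[0,0,0,0,0,0],[0,0,0,0,0,0]]

```text
clock: 24.95
tool_pos: [0.5204, -0.2917, 0.1186]
eef_rot: [[-0.995, 0.098, 0.0], [0.098, 0.995, -0.0], [-0.0, -0.0, -1.0]]
contact_force: [0.4, 0.3, -0.1]
grip_width: 0.0112
grasp_force: 30.0
```

Call:
apply_moves:
  targets:
    - [[0.24,-0.1,-2,0,0,-1.1],[0,0,-3,0,0,0],[0,0,-2,0,0,0],[0,0,-1,0,0,0],[0,0,0,0,0,0],[0,0,0,0,0,0]]

```text
clock: 25.7
tool_pos: [0.5234, -0.2943, 0.0395]
eef_rot: [[-0.993, 0.118, 0.002], [0.118, 0.993, -0.001], [-0.002, -0.001, -1.0]]
contact_force: [1.2, -0.5, -0.1]
grip_width: 0.0115
grasp_force: 30.0
```

Call:
apply_moves:
  targets:
    - [[-0.05,0.13,-0.6,0,0,0],[0,0,-0.5,0,0,0],[0,0,-0.2,0,0,0],[0,0,0,0,0,0],[0,0,0,0,0,0]]

```text
clock: 26.32
tool_pos: [0.5225, -0.2929, 0.0257]
eef_rot: [[-0.993, 0.119, 0.001], [0.119, 0.993, -0.001], [-0.001, -0.001, -1.0]]
contact_force: [-0.6, 0.3, -0.0]
grip_width: 0.011
grasp_force: 30.0
```

Same pose as at pick-up. Release, rise, and check.

Call:
apply_moves:
  targets:
    - [[0,0,-0.04,0,0,0],[0,0,0,0,0,0],[0,0,0,0,0,0],[0,0,0,0,0,0],[0,0,0,0,0,0],[0,0,0,0,0,0],[0,0,0,0,0,0]]
  gripper: 8

```text
clock: 27.2
tool_pos: [0.5225, -0.2929, 0.0253]
eef_rot: [[-0.993, 0.119, 0.001], [0.119, 0.993, -0.001], [-0.001, -0.001, -1.0]]
contact_force: [-0.4, -0.7, -0.2]
grip_width: 0.078
grasp_force: 0.0
```

Call:
apply_moves:
  targets:
    - [[0,0,2,0,0,0],[0,0,4,0,0,0],[0,0,5,0,0,0],[0,0,5,0,0,0],[0,0,3,0,0,0],[0,0,0,0,0,0],[0,0,0,0,0,0],[0,0,0,0,0,0]]

```text
clock: 28.2
tool_pos: [0.522, -0.2925, 0.214]
eef_rot: [[-0.993, 0.119, -0.001], [0.119, 0.993, 0.0], [0.001, 0.0, -1.0]]
contact_force: [0.2, 0.7, 0.4]
grip_width: 0.0799
grasp_force: 0.0
```

```bash
python3 sty.py w7
python3 - <<'E'
from h import *
im,d=read_camera("top"); X=cloud(cp("top"),d)
k=X[(X[...,2]>.125)&(X[...,2]<.155)&(abs(X[...,0]-.687)<.06)&(abs(X[...,1]-.0865)<.06)]; print("weight on pan",len(k),np.nanmedian(k,0))
w=cv2.imread("pics/w7.png")[60:320,130:430]; t=im[120:330,100:430,::-1]
cv2.imwrite("pics/fin.png",np.hstack([cv2.resize(w,(330,286)),cv2.resize(t,(449,286))]))
E
```

```text
28.2 [ -34.9792   26.1403   80.9484   -0.0076   72.969  -118.171 ] [ 0.522  -0.2925  0.214 ] [[-0.993   0.1185 -0.0009]
 [ 0.1185  0.993   0.0005]
 [ 0.0009  0.0004 -1.    ]]
[ 271   85   14  199 2302] max z [0.0466 0.0504 0.0525]
axis [ 0.9929 -0.119   0.4948 -0.29  ] -6.8348956
t -0.0721256322776597 0.11638683691997932 ends [ 0.4232 -0.2814] [ 0.6103 -0.3038] mid [ 0.5168 -0.2926]
rest rect ((0.5897737145423889, -0.2745589017868042), (0.24827787280082703, 0.0785318911075592), 14.911223411560059)
rest_axis [(array([277. , 196.7]), 0.77, array([ 0.5229, -0.2934,  0.045 ]))]
stylus [(array([276.3, 195.7]), 0.73, array([ 0.5219, -0.2939,  0.045 ]))]
stylus_tip []
weight on pan 217 [0.68640585 0.08519697 0.13307606]
```

View pics/fin.png

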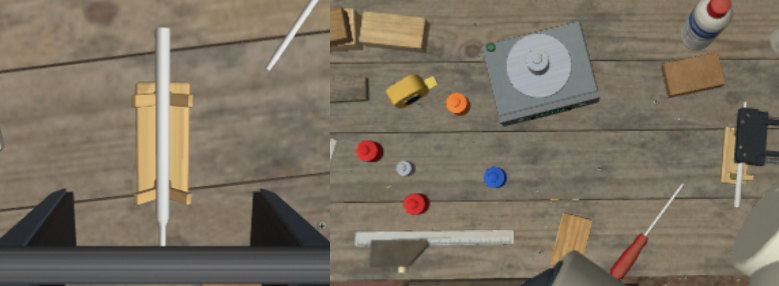

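The stylus lies in both notches, left part of the picture (163,130). The weight stands in the middle of the pan (537,62), and nothing else has moved.

```bash
python3 -c "
from cell import *
print(sign_off())"
```

```text
the job is handed in; nothing more can be done
None
```

The job is handed in: the large weight stands in the middle of the pan, the left button was pressed home for about a second and the stylus withdrawn, and the stylus lies back in both notches of its rest. I did not see the button spring back; the verdict was not shown.

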